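Wedge the shaker's catch open and nest the freed cup

ROBOT

A 6-joint arm with a two-finger parallel gripper is mounted at the origin on the work surface. World frame = base frame: x ahead of the robot, y to its left, z up, the work surface at z = 0. Lengths are in mm, angles in rad, forces in N, time in s.
With the tool pointing down it reaches from about 375 to 750 mm from the base axis. Payload 9 kg.
Tool frame: the origin (TCP) lies on the centre line of the jaws, within the pads' length; the fingertips stand 8 mm ahead of it and the grasp point (between the pads) lies 11 mm behind it; z points along the fingers, y is the direction in which the jaws open and shut (so a half turn about z gives the same grasp; the last joint's range is limited). The gripper opens to 85 mm and grips with 20 to 120 N. Pads are 22 mm wide; open, the fingers measure 114 mm over their backs; the gripper's body (76 mm by 85 mm) begins 54 mm behind the grasp point. The pads swing forward as they close: fully open they stand 13 mm farther back than shut.
Start: joints at [-1.409, 0.104, 0.097, 1.564, 0, 1.353], TCP at [222.453, -557.271, 239.331] pointing down, gripper open.
Joint ranges: [-2.99, 2.99], [-0.84, 1.86], [-1.1, 1.16], [-1.84, 2.11], [-1.51, 1.56], [-3.14, 3.14]. Speed limits (rad/s): [2.22, 2.22, 2.57, 3.14, 3.14, 3.14].

INTERFACE

Orientations are given as a unit quaternion [w, x, y, z].
In Python, from station import * gives the robot as it stands.
- The arm moves only by the tool jog_arm, never from a script. Its argument "moves" is a list of rows, each a list of 5 numbers: the closure, from -1 (fully open) to 1 (shut), then the shift along the world's x, y, z in cm, then the turn about the world's z in rad. A call has 1 to 10 rows; each row is the pose to reach, as a shift and turn from the pose commanded when the call began; what a row does not reach only later rows make up. A row lasts 1/12 s, in which the tool goes at most 41.7 mm and 7.16 degrees, less where a joint would pass 70% of its speed; a pose out of reach is approached as far as the arm can. A call with a gripper value outside its range is refused whole. The fingers move at their own pace and stop on an object; "force" is the grip in N (left out, the last holds). Time passes only in rows, so rows that repeat a pose let the fingers close. It gives the time, the measured TCP pose, the force and the opening at its end, in the units of the state.
- state(): the state, without advancing time (a new reading comes with each control period).
- capture(name): name is "side" or "top" or "wrist"; returns a dict with "color" (420x560x3 uint8, red, green, blue), "mtx" (3x3 intrinsics, pixels), "origin" and "attitude" of the camera in the world. Camera axes: x right, y down, z forward; pixel columns grow to the right and rows downward; lengths in mm; the calibration is good to about 2 mm. A picture is of the moment at which its call begins. There is no depth.
- close_job(): hands the job in, once; it reports no verdict.
Trained networks look in the newest picture that a camera, given by its name, has taken for a name from the list of things; names that differ only in an ending like _2 or _b are one class to them, and where a whole thing is asked for, a point or a joint stands for the part that bears it (a point fixed in the world has none). Each returns a list of dicts, best first, with "p" (0 to 1); they miss things now and then, are a little off and sometimes report something else, mostly with a low value. They report only what shows in the picture. A call takes as long as a camera call. They do not tell look-alikes from the thing itself.
- spot_in(camera, name): "xyz" ([x, y, z] in mm, in the coordinates of the camera as it stood for that picture, good to about 4 mm: the middle of the surface that is visible of it).
- cut_out(camera, name): "region" (420x560 bool, what is visible of it).
The state is a dict: "clock": time; "q": joint angles; "qd": joint speeds; "joint_torque": joint torques, N m; "tool_pos": TCP position; "tcp_rot": TCP orientation; "force": force on the tool from outside, world axes, zero at the start; "wrist_torque": the same for the moment, N m; "finger_gap": finger opening in mm.
Only numpy, scipy, OpenCV 4.12 (cv2) and the standard library are available. Lean on these libraries where they do the work, as an engineer would, in place of code of your own. Each camera call takes 0.05 s, during which the arm holds its last target. There are 200 camera calls.

TASK

The steel cup in the bench shaker is kept in by a sprung catch that shuts as soon as it is let go. Take the orange wedge from its holder, press it thin end first fully down between the shaker's blue post and the catch's jaw so that it holds the catch open by itself, then lift the cup out and lower it (do not drop it) upright into the other steel cup where that stands on the bench, so that the two are nested. Leave the wedge in place and leave the bottles and the jar alone.

Things in the scene. Friction and masses are not known exactly. Their poses are not given: they have to be found in the camera images.
- shaker: Bench shaker, fixed: white box, blue band, metal top, 220 (x) x 110 (y) x 40 mm high. Origin: centre of underside, z up. The cup stands in a black ring (46 mm inside diameter, 18 mm tall) at x=-60, y=0. Two guide rods at y=-34 and +34, 54 mm above the bench, and low cross bars 85 mm wide, up to 62 mm, carry the catch.
- gap (a point): Centre of the gap's foot, on the shaker's metal top (shaker x=46, y=0, z=40 mm; axes of the shaker). Gap 28 mm wide in x while the catch is shut, between the fixed blue post (x=20..32) and the catch's dark steel jaw (x=60..72). Both are 40 mm wide in y, 145 mm above the bench, with round tops (radius 6 mm). Open to both y sides above 62 mm.
- catch (a joint): Sprung catch, in m: 0 shut, 0.024 fully open; slides with jaw and tongue along shaker +x, springs back when let go (4 N shut, plus 80 N/m). The wedge fully down opens it to 0.016 (its middle is then at shaker x=54 mm). Pressing the wedge down takes about 6 to 20 N, rising, then stops hard on the metal top; friction keeps it there.
- tongue (a point): Tip of the catch's yellow tongue, 141 mm above the bench (axes of the shaker). The tongue is 24 mm wide (y) and 10 mm thick. Shut, its tip is at shaker x=-37 mm, 9 mm inside the cup's rim and 6 mm above it, so the cup cannot be lifted out. It is clear of the rim when the catch is open beyond 0.010 m.
- wedge_mid (a point): Middle of the loose orange wedge, 110 mm tall, about 200 g, thin heavy foot down; z up. 50 mm wide in y all the way up. In x: 22 mm thick at the foot (lowest 10 mm), thickening evenly on both sides to 44 mm at 84 mm up, then 44 mm to the top. It can stand by itself on the bench on its foot. Starts in the holder, axes as the holder's.
- wedge_top (a point): Centre of the wedge's top face, 55 mm above its middle. Fully down in the shaker the wedge stands upright with its x along the shaker's x (either way round), its top 150 mm above the bench, only 5 mm above post and jaw, so there only its y sides (50 mm apart) are free for fingers.
- holder: Steel wedge holder, fixed. Origin: centre of underside, z up. Base plate 90 x 90 x 8 mm, on which the wedge stands. Two upright cheeks at y=-31 and +31 (6 mm thick, 36 mm wide in x, up to 124 mm) cover the wedge's y sides and rise 6 mm above it, so here only its x sides (44 mm apart at the head) are free. Two ribs at x=-16.5 and +16.5, up to 20 mm, flank its foot.
- cup_mid (a point): Middle (45 mm above the foot) of the loose steel cup in the shaker's ring: tapered, 90 mm tall, outside diameter 64 mm at the rim and 37 mm at the foot, wall 3.5 mm, about 160 g; z up. Its foot is at first 40 mm, its rim 130 mm above the bench.
- spare_mid (a point): Middle (45 mm above the foot) of the other loose steel cup, equal to the first, standing open side up on the bench; z up. When the first cup is nested in it, the first stands about 37 mm higher.
- amber_mid (a point): Bystander: amber glass bottle with black cap, 66 mm across, 150 mm tall; point half-way up, z up.
- white_mid (a point): Bystander: white plastic bottle with blue cap, 60 mm across, 140 mm tall; point half-way up, z up.
- jar_mid (a point): Bystander: low glass jar with red lid, 68 mm across, 85 mm tall; point half-way up, z up.
Not all that is in view belongs to the job. There is more than one size of the part that bears wedge_mid; the job needs the smallest.

How it is judged (in metres and radians):
On the way, in this order (a step that is already met when the one before it is completed fails the run):
1. the wedge is fully down in the shaker, let go, and holds the catch open while the cup is still in its ring (value of joint catch above 0.013 m and z of wedge_mid in the frame of shaker below 0.101 m and contact force between the fingers and wedge below 0.3 N and z of cup_mid in the frame of shaker below 0.1 m), for 0.2 s.
2. the cup is lifted clear of the shaker with the wedge holding the catch open (z of cup_mid in the frame of shaker above 0.125 m and value of joint catch above 0.013 m and z of wedge_mid in the frame of shaker below 0.101 m and contact force between the fingers and wedge below 0.3 N).
At the end, for the whole second after the job is handed in: The freed cup stands upright in the other (axes within 6 mm, middles 21 to 45 mm apart in height), the other cup upright within 60 mm of its place; the wedge is within 6 mm of fully down and holds the catch open past 0.013 m; wedge and cups let go and at rest (horizontal distance between cup_mid and spare_mid below 0.006 m and z of cup_mid in the frame of spare_mid between 0.021 and 0.045 m and angle between cup_mid's own z axis and vertical below 0.1 rad and angle between spare_mid's own z axis and vertical below 0.08 rad and height (world z) of spare_mid below 0.05 m and distance of spare_mid from where it was at the start of the episode below 0.06 m and linear speed of each of cup, spare, wedge below 0.02 m/s and value of joint catch above 0.013 m and z of wedge_mid in the frame of shaker below 0.101 m and contact force between the fingers and wedge below 0.3 N); the robot touches nothing.
It fails at once if a bottle or the jar is pushed more than 30 mm or tipped (distance of any of amber_mid, white_mid, jar_mid from where it was at the start of the episode above 0.03 m or angle between any of amber_mid, white_mid, jar_mid's own z axis and vertical above 0.4 rad).
It fails at once if the cup is dropped: it falls freely by more than about 40 mm (linear speed of cup above 0.9 m/s and contact force between the fingers and cup below 0.05 N).
It fails at once if the cup on the bench is knocked over (angle between spare_mid's own z axis and vertical above 0.6 rad).
It also fails if it takes over 69 s, if anything falls off the work surface, if the arm or the gripper's body presses on something with over 40 N, if the wrist force passes 120 N, or if a joint passes its speed limit or range.

## Working session

There is one attempt and no reset: what is moved stays moved. The work goes in short steps, Python scripts to look and compute and a tool call to move; the robot and the scene stay as the last step left them, time stands still between calls to the robot, and variables do not carry over. Pictures are saved under pics/ and viewed, about 8 in all and at most 12, crops included, and the job is handed in when it is done.

Besides the shell and the picture viewer there is one more tool, called after "Call:" as name(argument=value, ...) on one line, values as JSON. jog_arm: Moves the arm, as the interface text tells. Its arguments: {"type":"object","properties":{"moves":{"type":"array","items":{"type":"array","items":{"type":"number"}}},"force":{"type":"number"}},"required":["moves"]}

```bash
mkdir -p pics; cat > h.py <<'E'
from station import *
import numpy as np, cv2
from scipy.spatial.transform import Rotation as R
def rot(a):
    a=np.array(a,float)
    return a if a.shape==(3,3) else R.from_quat(a[[1,2,3,0]]).as_matrix()
def world(c,p): return rot(c["attitude"])@np.array(p)+np.array(c["origin"])
def proj(c,P):
    p=(np.atleast_2d(P)-np.array(c["origin"]))@rot(c["attitude"]); p=p@np.array(c["mtx"]).T
    return p[:,:2]/p[:,2:]
def onplane(c,uv,z):
    uv=np.atleast_2d(uv); d=np.c_[uv,np.ones(len(uv))]@np.linalg.inv(np.array(c["mtx"])).T@rot(c["attitude"]).T
    o=np.array(c["origin"]); return o+d*((z-o[2])/d[:,2])[:,None]
def save(n,im,s=1):
    cv2.imwrite("pics/"+n+".png",cv2.resize(im[:,:,::-1],None,fx=s,fy=s,interpolation=cv2.INTER_CUBIC))
E
python3 - <<'E'
from h import *
print(state())
for n in ["top","side"]:
    c=capture(n); save(n+"1",c["color"],1.4)
    print(n,c["origin"],c["attitude"],c["mtx"])
    for t in ["shaker","holder","wedge_mid","cup_mid","spare_mid","amber_mid","white_mid","jar_mid","catch"]:
        for r in spot_in(n,t): 
            w=world(c,r["xyz"]); print(t,round(r["p"],2),w.round(0),proj(c,w)[0].round(0))
E
```

```text
{'clock': 0.0, 'q': array([-1.40869673e+00,  1.04703562e-01,  9.64761355e-02,  1.56386521e+00,
       -3.02742115e-06,  1.35311245e+00]), 'qd': array([-0.00086494, -0.00044161, -0.0005075 , -0.00068369, -0.00222778,
       -0.00129864]), 'joint_torque': array([ 3.96157076e-03, -5.56931806e+01,  5.03647900e+01,  1.69507071e-02,
       -2.44027351e-04, -1.55795973e-06]), 'tool_pos': array([ 222.39815318, -556.93159563,  238.52358221]), 'tcp_rot': array([-6.47946290e-04,  9.82024469e-01,  1.88752541e-01,  1.64981588e-05]), 'force': array([-0.24908579,  0.41764913, -0.28975184]), 'wrist_torque': array([0.01994614, 0.02358339, 0.04057942]), 'finger_gap': 85.3280415326445}
top [ 372.51400111  -84.20851669 1170.15005652] [ 0.05568443 -0.6991138   0.7118225  -0.03805088] [[475.01857945   0.         280.72944097]
 [  0.         475.01857945 202.24587044]
 [  0.           0.           1.        ]]
shaker 0.65 [586.  56.  41.] [234. 178.]
shaker 0.57 [643.  -3.  97.] [256. 148.]
holder 0.59 [ 454. -264.    8.] [367. 231.]
wedge_mid 0.93 [ 464. -270.  117.] [376. 222.]
wedge_mid 0.8 [ 340. -272.
[... 597 characters left out ...]
 0.73 [673. 268.  71.] [320. 130.]
holder 0.61 [ 469. -309.    4.] [273. 325.]
wedge_mid 0.75 [ 348. -308.  137.] [202. 293.]
wedge_mid 0.74 [ 471. -277.  119.] [271. 277.]
wedge_mid 0.68 [ 381. -428.  136.] [222. 357.]
wedge_mid 0.62 [672. 265.  70.] [320. 131.]
cup_mid 0.76 [632. -24. 105.] [328. 186.]
cup_mid 0.22 [583.  80.  92.] [300. 166.]
cup_mid 0.16 [ 697. -293.   91.] [389. 280.]
spare_mid 0.81 [485. 265.  67.] [257. 136.]
amber_mid 0.92 [ 691. -294.   88.] [386. 281.]
white_mid 0.56 [677. 269.  71.] [321. 130.]
jar_mid 0.95 [ 552. -463.   78.] [335. 381.]
jar_mid 0.61 [ 474. -280.  117.] [273. 278.]
catch 0.78 [582.  79.  91.] [300. 166.]
catch 0.71 [ 470. -313.    5.] [274. 326.]
```

View pics/top1.png

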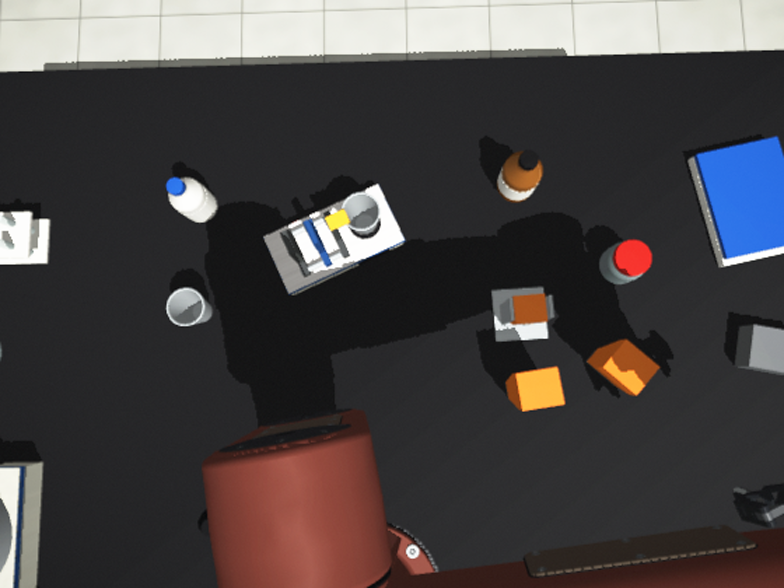

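View pics/side1.png

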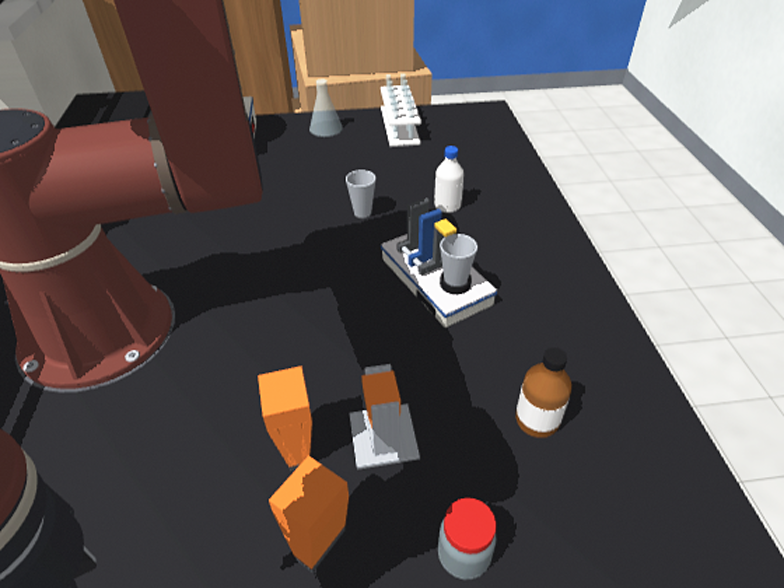

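The pictures show three orange wedges. Top-camera pixels (560 wide) are: one in the steel holder at (378,219), one loose at (383,278), and one loose, turned, at (446,262). The loose ones are taller (tops about 145 mm, against 117 mm) and thicker. By the description, I choose the one in the holder. The shaker is at (238,170), the cup in its ring at (257,150), and the spare cup at (133,219). The crop checks the choice.

```bash
python3 - <<'E'
from h import *
c=capture("top"); im=c["color"]
a=cv2.resize(im[120:220,180:300],None,fx=3.3,fy=3.3,interpolation=cv2.INTER_CUBIC)
b=cv2.resize(im[190:290,340:460],None,fx=3.3,fy=3.3,interpolation=cv2.INTER_CUBIC)
save("crop1",np.hstack([a,b]))
m=np.array([[263,236],[379,184],[405,241],[294,294]])/1.4
print("shaker",onplane(c,m,40).round(0))
m=np.array([[491,290],[545,287],[549,338],[496,341]])/1.4
print("holder",onplane(c,m,8).round(0))
E
```

```text
shaker [[611. 168.  40.]
 [699. -35.  40.]
 [597. -79.  40.]
 [508. 113.  40.]]
holder [[ 512. -228.    8.]
 [ 516. -323.    8.]
 [ 427. -325.    8.]
 [ 423. -234.    8.]]
```

View pics/crop1.png

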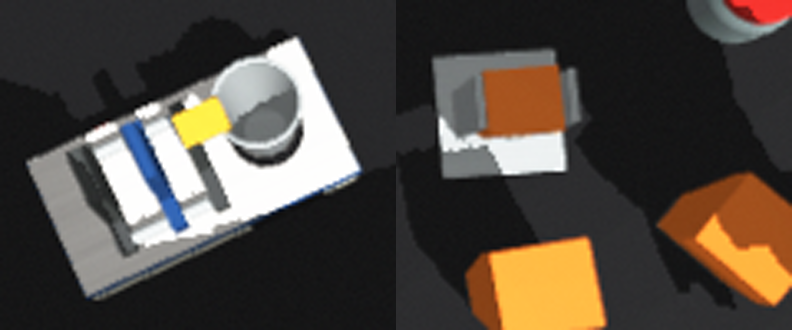

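```bash
python3 - <<'E'
from h import *
from scipy.optimize import least_squares
c=capture("top")
def fit(model,uv,x0):
    f=lambda p:(proj(c,np.c_[(R.from_euler('z',p[2]).as_matrix()[:2,:2]@model[:,:2].T).T+p[:2],model[:,2]])-uv).ravel()
    r=least_squares(f,x0); print(r.x.round(3),r.fun.round(1)); return r.x
sh=np.array([[110,55,40],[-110,55,40],[-110,-55,40],[110,-55,40.]])
uv=np.array([[90,299],[27,160],[297,37],[361,170]])/3.3+[180,120]
# order: +x end is left (jaw); +x dir = (-.4,.9), +y dir=(-.9,-.4) (toward robot)
s=fit(sh,uv[[0,3,2,1]],[604,42,1.99])
w=np.array([[22,25,118],[22,-25,118],[-22,-25,118],[-22,25,118.]])
uw=(np.array([[481,73],[560,66],[566,131],[481,135]])-[396,0])/3.3+[340,190]
fit(w,uw,[469,-277,.04])
h=np.array([[45,45,8],[45,-45,8],[-45,-45,8],[-45,45,8.]])
uh=(np.array([[433,57],[555,49],[567,171],[443,178]])-[396,0])/3.3+[340,190]
fit(h,uh,[469,-277,.04])
q=lambda x,y:(s[:2]+R.from_euler('z',s[2]).as_matrix()[:2,:2]@[x,y]).round(1)
print("gap",q(46,0),"cup",q(-60,0))
for t in["cup_mid","spare_mid"]:
    m=cut_out("top",t)[0]["region"]; ys,xs=np.nonzero(m); print(t,xs.min(),xs.max(),ys.min(),ys.max())
print(state()["tool_pos"])
E
```

```text
[603.938  43.409   1.994] [-0.5 -0.7  0.  -0.3  0.2  0.2  0.3  0.9]
[ 4.67844e+02 -2.73963e+02  2.90000e-02] [ 0.4 -0.8 -0.9  0.2 -1.3  0.4  1.8  0.2]
[ 4.69009e+02 -2.76814e+02  4.50000e-02] [ 0.2  0.  -0.1  0.1 -0.3 -0.2  0.2  0. ]
gap [585.   85.3] cup [628.6 -11.3]
cup_mid 244 271 138 166
spare_mid 119 151 206 232
[ 222.45172522 -557.27932145  239.33581711]
```

Call:
jog_arm(moves=[[-1, 2.5, 2.8, 0, 0.12], [-1, 5, 5.6, 0, 0.24], [-1, 7.5, 8.4, 0, 0.36], [-1, 10, 11.2, 0, 0.48], [-1, 12.5, 14, 0, 0.6], [-1, 15, 17, 0, 0.72], [-1, 18, 20, 0, 0.85], [-1, 21, 23, 0, 0.98], [-1, 23, 26, 0, 1.1], [-1, 24.6, 28, 0, 1.22]], force=80)

```text
clock: 2.03
tool_pos: [469.9, -274.4, 239.5]
tcp_rot: [0.0, 0.694, 0.72, 0.0]
force: [0.1, -0.2, -0.8]
finger_gap: 85.2
```

```bash
python3 - <<'E'
from h import *
c=capture("wrist"); im=c["color"].copy(); 
s=state(); print(s["tool_pos"],R.from_matrix(rot(s["tcp_rot"])).as_matrix()[:,1],s["finger_gap"],c["origin"])
M=R.from_euler('z',.045).as_matrix()
P=np.array([[22,25,118],[22,-25,118],[-22,-25,118],[-22,25,118.],[45,45,8],[45,-45,8],[-45,-45,8],[-45,45,8]])@M.T+[469,-277,0]
for p in proj(c,P): cv2.circle(im,tuple(int(v) for v in p),3,(0,255,0),-1)
save("w1",im)
E
```

```text
[ 471.67072798 -272.02284743  239.62122286] [0.99882481 0.04843952 0.00161607] 85.27770999439961 [ 467.20774022 -209.57415917  373.74875759]
```

View pics/w1.png

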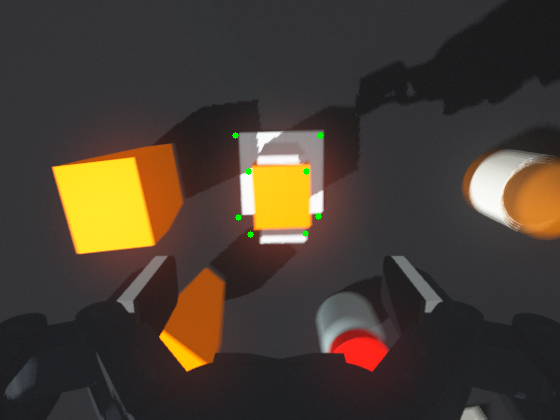

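The smallest wedge is the orange one in the holder, with its top at (282,198) and its cheeks above and below. The projected points sit about 5 px left of and below it, so I'll measure again with the arm settled.

```bash
python3 - <<'E'
from h import *
for k in range(2):
    c=capture("wrist"); s=state(); im=c["color"].astype(int)
    m=((im[...,0]>200)&(im[...,2]<90)).astype(np.uint8)
    m[:, :225]=0;m[:,340:]=0;m[:150]=0;m[245:]=0
    n,l,st,ce=cv2.connectedComponentsWithStats(m); i=1+st[1:,4].argmax()
    r=cv2.minAreaRect(np.argwhere(l==i)[:,::-1].astype(np.float32))
    B=onplane(c,cv2.boxPoints(r),118); print(s["tool_pos"].round(1),r,st[i]); print(B.round(1),B.mean(0).round(1))
    y=B-np.roll(B,1,0); print(np.degrees(np.arctan2(y[:,1],y[:,0])).round(1))
E
```

```text
[ 470.4 -274.1  239.6] ((276.5, 201.0), (64.0, 57.0), 90.0) [ 248  169   58   65 3542]
[[ 446.9 -248.7  118. ]
 [ 490.  -246.7  118. ]
 [ 493.4 -297.8  118. ]
 [ 448.2 -299.9  118. ]] [ 469.6 -273.3  118. ]
[  91.4    2.7  -86.1 -177.3]
[ 469.4 -275.7  239.4] ((279.1480712890625, 198.16339111328125), (63.38434982299805, 57.074798583984375), 88.72696685791016) [ 250  166   59   65 3576]
[[ 447.2 -249.2  118. ]
 [ 490.2 -246.6  118. ]
 [ 494.3 -296.9  118. ]
 [ 449.1 -299.7  118. ]] [ 470.2 -273.1  118. ]
[  92.2    3.4  -85.3 -176.5]
```

Call:
jog_arm(moves=[[-1, 0.1, 0.2, -3, 0], [-1, 0.1, 0.2, -6, 0], [-1, 0.1, 0.2, -9, 0], [-1, 0.1, 0.2, -11, 0], [-1, 0.1, 0.2, -12, 0], [-1, 0.1, 0.2, -13, 0], [-1, 0.1, 0.2, -13, 0], [0.2, 0.1, 0.2, -13, 0], [0.6, 0.1, 0.2, -13, 0], [1, 0.1, 0.2, -13, 0]], force=80)

```text
clock: 3.02
tool_pos: [470.1, -276.0, 110.9]
tcp_rot: [0.001, 0.697, 0.717, 0.0]
force: [-0.7, -0.2, -0.4]
finger_gap: 51.4
```

Call:
jog_arm(moves=[[1, 0, 0, 0, 0], [1, 0, 0, 0, 0], [1, 0, 0, 0, 0], [1, 0, 0, 0, 0]])

```text
clock: 3.35
tool_pos: [470.4, -276.2, 111.2]
tcp_rot: [0.002, 0.697, 0.717, -0.0]
force: [1.0, 0.7, 6.7]
finger_gap: 41.9
```

Call:
jog_arm(moves=[[1, 0, 0, 0.5, 0], [1, 0, 0, 1.5, 0], [1, 0, 0, 3, 0], [1, 0, 0, 5, 0], [1, 0, 0, 8, 0], [1, 0, 0, 11, 0], [1, 0, 0, 14, 0], [1, 0, 0, 17, 0], [1, 0, 0, 19, 0], [1, 0, 0, 20, 0]])

```text
clock: 4.18
tool_pos: [469.9, -275.7, 313.3]
tcp_rot: [0.002, 0.697, 0.717, 0.0]
force: [-0.0, 0.5, -1.4]
finger_gap: 42.0
```

Call:
jog_arm(moves=[[1, 0, 0, 0, 0], [1, 0, 0, 0, 0], [1, 0, 0, 0, 0]])

```text
clock: 4.43
tool_pos: [469.1, -274.9, 307.6]
tcp_rot: [-0.001, 0.697, 0.717, 0.0]
force: [0.2, 0.1, -1.8]
finger_gap: 42.0
```

```bash
python3 - <<'E'
from h import *
c=capture("wrist"); s=state(); print(s["tool_pos"],s["finger_gap"],s["force"],rot(s["tcp_rot"])[:,1])
t=capture("side"); save("w2",np.hstack([c["color"][80:420,100:460],t["color"][40:380,150:510]]),1.1)
E
```

```text
[ 469.03209102 -274.8462878   307.4654073 ] 42.110097528676704 [ 0.82006729 -0.01928512 -0.84903285] [ 0.99957729  0.02901541 -0.00183158]
```

View pics/w2.png

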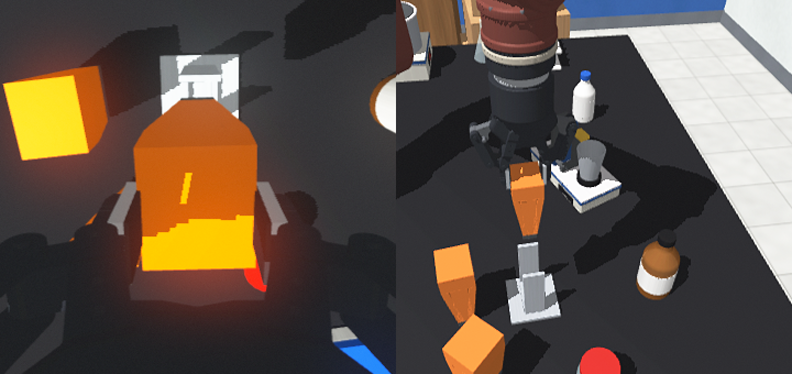

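The wrist view shows the wedge held square by its head between the pads, at about (195,200) in the left half. The holder below it is empty.

Call:
jog_arm(moves=[[1, 1, 3, 0, -0.1], [1, 2, 7, 0, -0.22], [1, 3.2, 11, 0, -0.34], [1, 4.5, 15, 0, -0.46], [1, 6, 19, 0, -0.58], [1, 7.5, 23, 0, -0.7], [1, 9, 27, 0, -0.82], [1, 10, 31, 0, -0.94], [1, 11, 34, 0, -1.06], [1, 11.6, 36.1, 0, -1.18]])

```text
clock: 5.37
tool_pos: [583.5, 81.2, 308.1]
tcp_rot: [-0.0, 0.972, 0.235, -0.001]
force: [-0.1, -1.3, -1.5]
finger_gap: 41.9
```

Call:
jog_arm(moves=[[1, 0, 0, -1, 0], [1, 0, 0, -2, 0], [1, 0, 0, -3, 0], [1, 0, 0, -4, 0], [1, 0, 0, -4, 0], [1, 0, 0, -4, 0], [1, 0, 0, -4, 0], [1, 0, 0, -4, 0]])

```text
clock: 6.03
tool_pos: [583.9, 78.7, 270.2]
tcp_rot: [0.0, 0.971, 0.237, 0.001]
force: [0.0, -0.3, -1.6]
finger_gap: 41.7
```

```bash
python3 - <<'E'
from h import *
c=capture("wrist"); s=state(); print(s["tool_pos"],s["finger_gap"],s["force"],rot(s["tcp_rot"])[:,1],c["origin"])
im=c["color"].copy()
M=R.from_euler('z',1.994).as_matrix()
P=np.array([[110,55,40],[-110,55,40],[-110,-55,40],[110,-55,40.],[26,20,145],[26,-20,145],[66,20,145],[66,-20,145],[-37,0,146]])@M.T+[603.9,43.4,0]
for p in proj(c,P): cv2.circle(im,tuple(int(v) for v in p),3,(0,255,0),-1)
print(proj(c,P).round(0).tolist())
save("w3",im,1.4)
E
```

```text
[583.92873033  78.81808642 270.19853624] 42.34899158039915 [ 0.36372884  0.8219165  -1.78441825] [ 4.60916324e-01 -8.87443273e-01  7.60695400e-04] [641.77760714 108.17424258 404.39964376]
[[214.0, 217.0], [410.0, 228.0], [426.0, 128.0], [215.0, 116.0], [296.0, 220.0], [299.0, 170.0], [245.0, 217.0], [247.0, 167.0], [378.0, 200.0]]
```

View pics/w3.png

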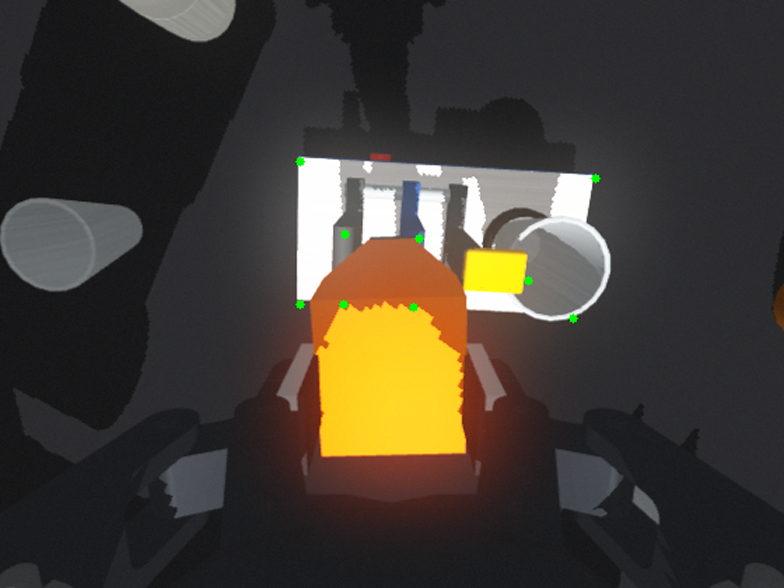

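The shaker's corners, post and jaw all fall within about 2 px of the projected points. The last move stopped short by 6.5 mm in y and 0.055 rad, so I'll correct that and check the wedge foot against the gap.

Call:
jog_arm(moves=[[1, 0.1, 0.6, 0, -0.05], [1, 0.1, 0.6, 0, -0.055], [1, 0.1, 0.6, 0, -0.055], [1, 0.1, 0.6, 0, -0.055], [1, 0.1, 0.6, 0, -0.055], [1, 0.1, 0.6, 0, -0.055]])

```text
clock: 6.58
tool_pos: [584.7, 85.1, 269.4]
tcp_rot: [0.0, 0.978, 0.211, 0.0]
force: [0.2, 0.2, -2.2]
finger_gap: 41.9
```

```bash
python3 - <<'E'
from h import *
c=capture("wrist"); s=state(); T=rot(s["tcp_rot"]); p0=s["tool_pos"]; print(p0,s["finger_gap"],T[:,1],np.arctan2(T[1,1],T[0,1]))
im=c["color"].copy()
M=R.from_euler('z',1.994).as_matrix()
W=np.array([[11,-25,-101],[-11,-25,-101],[11,25,-101],[-11,25,-101],[22,25,-17],[22,-25,-17],[-22,25,-17],[-22,-25,-17],[22,25,9],[-22,25,9],[22,-25,9],[-22,-25,9.]])@R.from_euler('z',np.arctan2(T[1,1],T[0,1])).as_matrix().T+p0
for p in proj(c,W): cv2.circle(im,tuple(int(round(v)) for v in p),1,(0,255,255),-1)
P=np.array([[32,y,z] for y in(-20,20) for z in (40,139)]+[[60,y,z] for y in(-20,20) for z in (40,139)])@M.T+[603.9,43.4,0]
for p in proj(c,P): cv2.circle(im,tuple(int(round(v)) for v in p),1,(0,255,0),-1)
print(((p0-[603.9,43.4,0])@M).round(1))
save("w4",im[100:350,190:440],2.4)
E
```

```text
[584.66173349  85.11740038 269.38920183] 41.72324233779694 [ 4.12245451e-01 -9.11072810e-01  1.53907364e-04] -1.1458790069077223
[ 45.9   0.4 269.4]
```

View pics/w4.png

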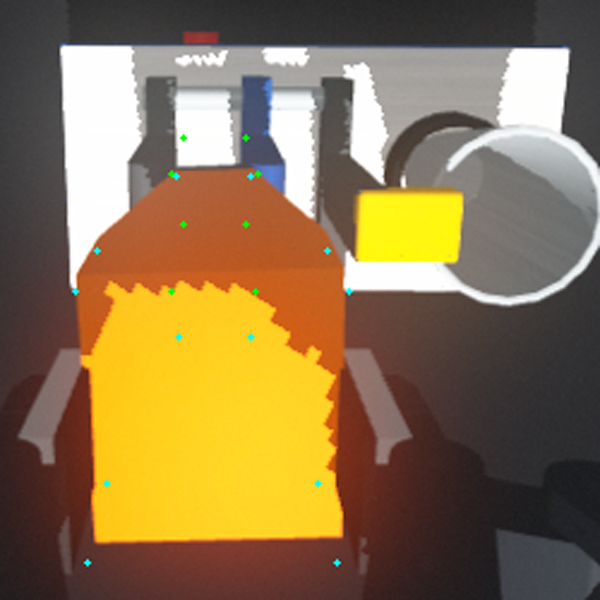

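Alignment is good: the foot spans (175–252,168) in the crop and the gap between jaw and post runs from about 178 to 250. I'll lower it into the mouth of the gap.

Call:
jog_arm(moves=[[1, 0, 0, -1, 0], [1, 0, 0, -2, 0], [1, 0, 0, -3, 0], [1, 0, 0, -3.6, 0], [1, 0, 0, -4.2, 0], [1, 0, 0, -4.6, 0], [1, 0, 0, -5, 0], [1, 0, 0, -5, 0], [1, 0, 0, -5, 0], [1, 0, 0, -5, 0]], force=110)

```text
clock: 7.47
tool_pos: [583.5, 86.8, 218.1]
tcp_rot: [-0.002, 0.977, 0.211, -0.001]
force: [-4.9, 6.9, -2.4]
finger_gap: 40.9
```

Call:
jog_arm(moves=[[1, 0, 0, -0.3, 0], [1, -0.05, 0.1, -0.8, 0], [1, -0.08, 0.18, -1.3, 0], [1, -0.11, 0.24, -1.8, 0], [1, -0.14, 0.31, -2.3, 0], [1, -0.14, 0.31, -2.3, 0], [1, -0.14, 0.31, -2.3, 0]])

```text
clock: 8.05
tool_pos: [582.8, 90.1, 196.4]
tcp_rot: [-0.002, 0.977, 0.211, 0.0]
force: [-3.1, 8.5, 4.0]
finger_gap: 41.2
```

Call:
jog_arm(moves=[[1, -0.06, 0.14, 0, 0], [1, -0.09, 0.2, -0.5, 0], [1, -0.12, 0.27, -1, 0], [1, -0.15, 0.34, -1.5, 0], [1, -0.18, 0.41, -2, 0], [1, -0.2, 0.45, -2.3, 0], [1, -0.2, 0.45, -2.3, 0], [1, -0.2, 0.45, -2.3, 0]])

```text
clock: 8.72
tool_pos: [581.4, 93.4, 173.4]
tcp_rot: [-0.0, 0.978, 0.211, 0.0]
force: [0.0, 6.1, 1.8]
finger_gap: 41.4
```

```bash
python3 - <<'E'
from h import *
c=capture("wrist"); t=capture("side"); s=state(); print(s["tool_pos"],s["force"],s["finger_gap"])
save("w5",np.hstack([c["color"][110:360,160:420],t["color"][110:360,200:460]]),1.5)
E
```

```text
[581.39632677  93.40399646 173.3929158 ] [-0.46579684  5.1503049   2.50245756] 41.32537436790402
```

View pics/w5.png

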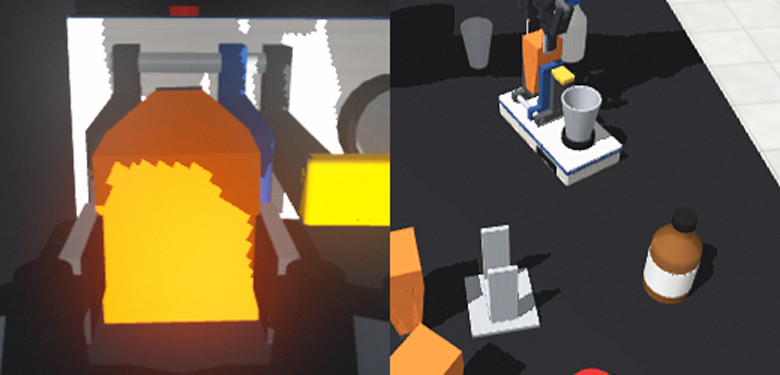

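The wedge is going in between post and jaw and the catch is opening. I'll continue in small steps while watching the force.

Call:
jog_arm(moves=[[1, -0.03, 0.06, -0.4, 0], [1, -0.06, 0.12, -0.8, 0], [1, -0.08, 0.18, -1.2, 0], [1, -0.08, 0.18, -1.3, 0], [1, -0.08, 0.18, -1.3, 0]])

```text
clock: 9.23
tool_pos: [580.7, 95.1, 160.9]
tcp_rot: [-0.0, 0.978, 0.211, 0.001]
force: [-1.3, 5.7, 4.5]
finger_gap: 41.3
```

Call:
jog_arm(moves=[[1, 0, 0, -0.2, 0], [1, 0, 0, -0.4, 0], [1, 0, 0, -0.4, 0], [1, 0, 0, -0.4, 0]])

```text
clock: 9.57
tool_pos: [580.6, 95.3, 156.9]
tcp_rot: [-0.0, 0.978, 0.211, 0.001]
force: [-1.9, 6.6, 5.4]
finger_gap: 41.1
```

Call:
jog_arm(moves=[[1, -0.03, 0.06, -0.2, 0], [1, -0.04, 0.1, -0.4, 0], [1, -0.04, 0.1, -0.4, 0], [1, -0.04, 0.1, -0.4, 0]])

```text
clock: 9.9
tool_pos: [580.4, 95.5, 152.3]
tcp_rot: [0.0, 0.978, 0.211, 0.0]
force: [1.7, 1.3, 1.7]
finger_gap: 40.9
```

Call:
jog_arm(moves=[[0.2, 0, 0, 0, 0], [0, 0, 0, 0, 0], [-0.1, 0, 0, 0, 0], [-0.2, 0, 0, 0, 0], [-0.3, 0, 0, 0, 0], [-0.3, 0, 0, 0, 0], [-0.3, 0, 0, 0, 0]])

```text
clock: 10.48
tool_pos: [579.9, 95.6, 152.3]
tcp_rot: [0.0, 0.978, 0.211, -0.0]
force: [-0.8, -0.2, -0.9]
finger_gap: 55.6
```

Call:
jog_arm(moves=[[-0.3, 0, 0, 1, 0], [-0.3, 0, 0, 2.5, 0], [-0.3, 0, 0, 4, 0], [-0.3, 0, 0, 6, 0], [0.5, 0, 0, 6, 0], [1, 0, 0, 6, 0], [1, 0, 0, 6, 0], [1, 0, 0, 6, 0], [1, 0, 0, 6, 0], [1, 0, 0, 6, 0]], force=60)

```text
clock: 11.32
tool_pos: [579.7, 95.7, 211.6]
tcp_rot: [-0.0, 0.978, 0.211, -0.001]
force: [-0.9, 0.8, -0.1]
finger_gap: -0.1
```

```bash
python3 - <<'E'
from h import *
c=capture("wrist"); s=state(); print(s["tool_pos"],s["force"],s["finger_gap"])
im=c["color"].copy()
M=R.from_euler('z',1.994).as_matrix()
for xc,col in ((54,(0,255,0)),):
  for z in (162,):
    P=np.array([[xc+a,b,z] for a in(-22,22) for b in(-25,25)])@M.T+[603.9,43.4,0]
    print(proj(c,P).round(0).tolist())
    for p in proj(c,P): cv2.circle(im,tuple(int(round(v)) for v in p),2,col,-1)
p=proj(c,s["tool_pos"]+[0,0,-8])[0];cv2.circle(im,tuple(int(round(v)) for v in p),2,(255,0,255),-1)
save("w6",im[110:410,130:450],1.6)
E
```

```text
[579.72848769  95.68019197 211.72708238] [ 0.57159478 -0.07556597 -0.12947524] -0.1730405398176841
[[325.0, 187.0], [322.0, 270.0], [245.0, 187.0], [247.0, 270.0]]
```

View pics/w6.png

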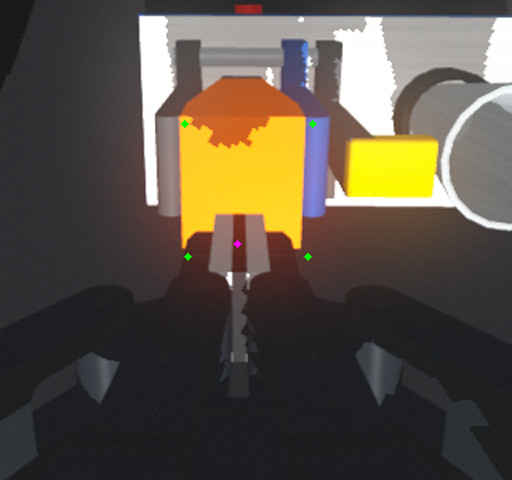

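The wedge stands upright between jaw and post with its top at about (241,180) in the crop, about 10 mm short of fully down. The shut fingers are centred over it, so I'll press.

Call:
jog_arm(moves=[[1, 0, 0, -1.5, 0], [1, 0, 0, -3, 0], [1, 0, 0, -3.7, 0], [1, 0, 0, -4.1, 0], [1, 0, 0, -4.4, 0], [1, 0, 0, -4.7, 0], [1, 0, 0, -5, 0], [1, 0, 0, -5, 0], [1, 0, 0, -5, 0]])

```text
clock: 12.12
tool_pos: [580.4, 95.7, 162.8]
tcp_rot: [0.0, 0.978, 0.211, 0.0]
force: [0.6, 1.0, 1.5]
finger_gap: 0.5
```

Call:
jog_arm(moves=[[1, 0, 0, -0.2, 0], [1, 0, 0, -0.4, 0], [1, 0, 0, -0.4, 0], [1, 0, 0, -0.4, 0]])

```text
clock: 12.45
tool_pos: [580.3, 95.7, 158.4]
tcp_rot: [0.0, 0.978, 0.211, 0.0]
force: [1.9, 1.2, 2.5]
finger_gap: -0.0
```

Call:
jog_arm(moves=[[1, 0, 0, -0.1, 0], [1, 0, 0, -0.2, 0], [1, 0, 0, -0.2, 0], [1, 0, 0, -0.2, 0]])

```text
clock: 12.78
tool_pos: [580.6, 95.8, 158.1]
tcp_rot: [0.0, 0.978, 0.211, 0.001]
force: [-2.9, 1.4, 13.6]
finger_gap: -0.5
```

Call:
jog_arm(moves=[[1, 0, 0, -0.1, 0], [1, 0, 0, -0.2, 0], [1, 0, 0, -0.2, 0], [1, 0, 0, -0.2, 0]])

```text
clock: 13.12
tool_pos: [581.3, 96.1, 158.0]
tcp_rot: [0.0, 0.978, 0.211, 0.002]
force: [-5.5, 2.8, 23.0]
finger_gap: 0.1
```

The hard stop came at tip height 150 mm with 23 N, so the wedge is fully down. I'll lift off and go above the cup.

Call:
jog_arm(moves=[[1, 0, 0, 1, 0], [1, 0, 0, 4, 0], [1, 0, 0, 8, 0], [1, 0, 0, 11, 0.1], [-1, 1, -2, 11, 0.22], [-1, 1.5, -4, 11, 0.34], [-1, 2.5, -6, 11, 0.46], [-1, 3.5, -8, 11, 0.58], [-1, 4.5, -10, 11, 0.7], [-1, 4.7, -10.4, 11, 0.82]])

```text
clock: 13.95
tool_pos: [627.7, -11.5, 263.1]
tcp_rot: [-0.0, 0.812, 0.584, -0.001]
force: [-0.4, 0.7, -0.4]
finger_gap: 72.4
```

Call:
jog_arm(moves=[[-1, 0, 0, 0, 0.12], [-1, 0, 0, 0, 0.24], [-1, 0, 0, 0, 0.36], [-1, 0, 0, 0, 0.48], [-1, 0, 0, 0, 0.6], [-1, 0, 0, 0, 0.7], [-1, 0, 0, 0, 0.75], [-1, 0, 0, 0, 0.75], [-1, 0, 0, 0, 0.75], [-1, 0, 0, 0, 0.75]])

```text
clock: 14.78
tool_pos: [626.9, -8.4, 264.1]
tcp_rot: [-0.0, 0.543, 0.839, -0.0]
force: [0.4, -0.8, -0.3]
finger_gap: 85.4
```

```bash
python3 - <<'E'
from h import *
c=capture("wrist"); s=state(); T=rot(s["tcp_rot"]); print(s["tool_pos"],np.arctan2(T[1,1],T[0,1]),s["finger_gap"],c["origin"])
im=c["color"].copy()
for r in spot_in("wrist","cup_mid")[:2]: print(r["p"],world(c,r["xyz"]).round(1))
a=np.linspace(0,6.28,24)
e=proj(c,np.c_[627.4+32*np.cos(a),-8.6+32*np.sin(a),a*0+130])
for p in e: cv2.circle(im,tuple(int(round(v)) for v in p),1,(0,255,0),-1)
M=R.from_euler('z',1.994).as_matrix()
P=np.array([[57+x,-2+y,150] for x in(-22,22) for y in(-25,25)])@M.T+[603.9,43.4,0]
for p in proj(c,P): cv2.circle(im,tuple(int(round(v)) for v in p),1,(0,0,255),-1)
save("w7",im,1.4)
E
```

```text
[626.9310153   -8.36758579 264.13541147] 0.4221236172346179 85.38963563773687 [599.83494427  50.74140509 398.23233665]
0.96 [633.1 -15.5 102.7]
0.36 [602.7  56.   41.4]
```

View pics/w7.png

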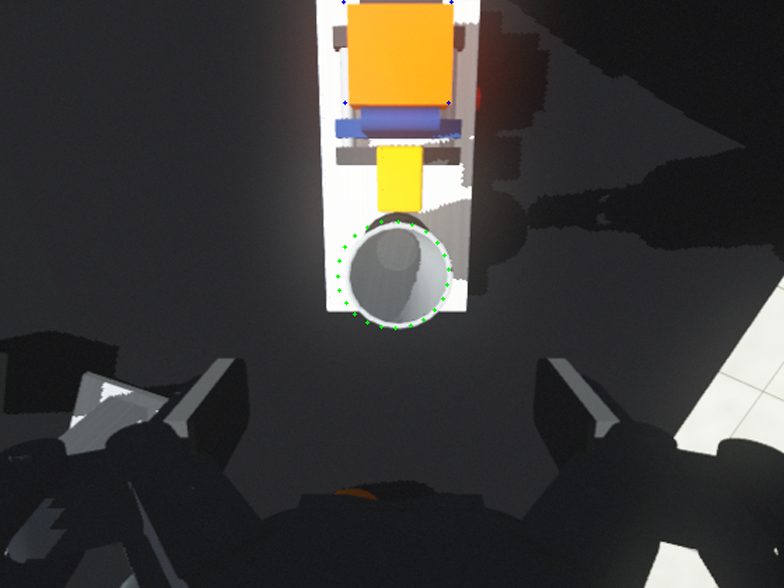

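The wedge is fully down (its top fills (348–452,3–105)), and the yellow tongue's tip at row 211 is clear of the cup's rim at row 222. The cup rim is centred at (400,276), about 2.5 mm along the jaw direction from my estimate. I'll go down around it.

Call:
jog_arm(moves=[[-1, 0.25, 0.1, -3, 0], [-1, 0.25, 0.1, -6, 0], [-1, 0.25, 0.1, -9, 0], [-1, 0.25, 0.1, -11.5, 0], [-1, 0.25, 0.1, -13.5, 0], [-1, 0.25, 0.1, -15, 0], [-1, 0.25, 0.1, -16.1, 0], [-1, 0.25, 0.1, -16.1, 0], [-1, 0.25, 0.1, -16.1, 0]], force=30)

```text
clock: 15.63
tool_pos: [629.4, -7.3, 103.5]
tcp_rot: [-0.0, 0.543, 0.84, -0.0]
force: [0.6, -0.9, 0.3]
finger_gap: 85.6
```

Call:
jog_arm(moves=[[-0.7, 0, 0, 0, 0], [-0.5, 0, 0, 0, 0], [-0.3, 0, 0, 0, 0], [0, 0, 0, 0, 0], [0.3, 0, 0, 0, 0], [0.6, 0, 0, 0, 0], [0.6, 0, 0, 0, 0], [0.6, 0, 0, 0, 0]])

```text
clock: 16.3
tool_pos: [630.6, -7.6, 105.2]
tcp_rot: [0.001, 0.543, 0.84, 0.0]
force: [-0.3, -0.6, 6.4]
finger_gap: 61.0
```

Call:
jog_arm(moves=[[0.6, 0, 0, 0.4, 0], [0.6, 0, 0, 1, 0], [0.6, 0, 0, 2, 0], [0.6, 0, 0, 3.5, 0], [0.6, 0, 0, 5.5, 0], [0.6, 0, 0, 8, 0], [0.6, 0, 0, 11, 0], [0.6, 0, 0, 14, 0], [0.6, 0, 0, 16, 0], [0.6, 0, 0, 16, 0]])

```text
clock: 17.13
tool_pos: [631.2, -7.7, 269.7]
tcp_rot: [0.004, 0.543, 0.84, 0.001]
force: [0.1, 0.1, -0.9]
finger_gap: 61.0
```

```bash
python3 - <<'E'
from h import *
c=capture("wrist");t=capture("side"); s=state(); print(s["tool_pos"],s["finger_gap"],s["force"])
save("w8",np.hstack([c["color"][100:400,120:440],t["color"][60:360,200:460]]),1.35)
tp=capture("top"); 
for cam,C in (("side",t),("top",tp)):
  for r in cut_out(cam,"spare_mid"):
    ys,xs=np.nonzero(r["region"]); print(cam,r["p"],xs.min(),xs.max(),ys.min(),ys.max())
  for r in spot_in(cam,"spare_mid"): print(r["p"],world(C,r["xyz"]).round(0))
E
```

```text
[630.01084352  -7.42042667 264.28983286] 60.86608144855218 [-0.68935482  0.13186297 -3.14463595]
side 0.69 248 267 121 153
0.68 [487. 266.  65.]
```

View pics/w8.png

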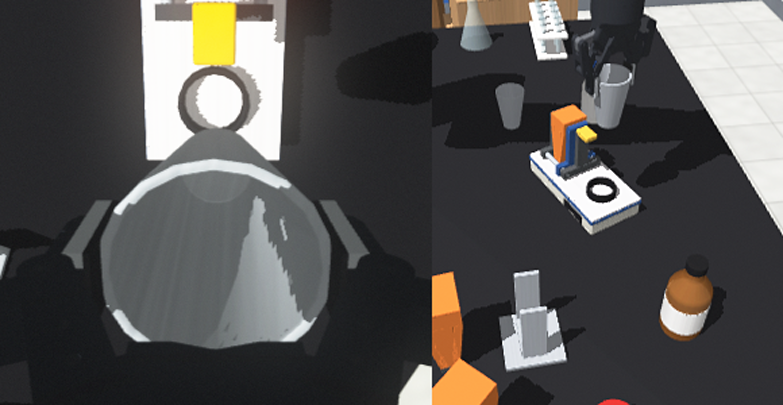

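```bash
python3 - <<'E'
from h import *
from scipy.optimize import least_squares
t=capture("side"); tp=capture("top"); a=np.linspace(0,2*np.pi,90)
def bb(c,x,y):
    P=np.vstack([np.c_[x+r*np.cos(a),y+r*np.sin(a),a*0+z] for r,z in((32,90),(18.5,0))]); q=proj(c,P); return np.r_[q[:,0].min(),q[:,0].max(),q[:,1].min(),q[:,1].max()]
ts=np.array([118.5,151.5,205.5,232.5]); ss=np.array([247.5,267.5,120.5,153.5])
for cams in (((tp,ts),),((t,ss),),((tp,ts),(t,ss))):
    r=least_squares(lambda p:np.concatenate([bb(c,*p)-b for c,b in cams]),[488,290],loss="soft_l1"); print(r.x.round(1),r.fun.round(1))
E
```

```text
[484.9 284.5] [-0.1  0.2 -0.3  0.3]
[490.1 287.6] [-0.9  0.9 -0.9  0.7]
[486.3 284.8] [-0.3  0.  -0.9 -0.3 -2.2 -0.2 -0.3  1.3]
```

The cup is held upright in the jaws, and the wedge stays in place with the catch open. Next I'll move near the spare cup to measure it with the wrist camera.

Call:
jog_arm(moves=[[0.6, -1, 2, 0, 0], [0.6, -2.5, 5, 0, 0], [0.6, -4, 8, 0, 0], [0.6, -5.5, 11, 0, 0], [0.6, -7, 14, 0, 0], [0.6, -8.5, 17, 0, 0], [0.6, -10, 20, 0, 0], [0.6, -11.2, 22, 0, 0], [0.6, -11.2, 22, 0, 0], [0.6, -11.2, 22, 0, 0]])

```text
clock: 18.42
tool_pos: [516.9, 213.6, 263.3]
tcp_rot: [0.0, 0.542, 0.841, -0.0]
force: [0.1, -0.1, -2.6]
finger_gap: 60.9
```

Call:
jog_arm(moves=[[0.6, 0, 0, 0, 0], [0.6, 0, 0, 0, 0], [0.6, 0, 0, 0, 0], [0.6, 0, 0, 0, 0], [0.6, 0, 0, 0, 0], [0.6, 0, 0, 0, 0]])

```text
clock: 18.92
tool_pos: [517.8, 212.3, 263.3]
tcp_rot: [0.0, 0.543, 0.84, 0.0]
force: [-1.3, -0.2, -1.8]
finger_gap: 61.1
```

```bash
python3 - <<'E'
from h import *
from scipy.optimize import least_squares
c=capture("wrist"); s=state(); print(s["tool_pos"],s["finger_gap"],c["origin"])
a=np.linspace(0,2*np.pi,90)
def circ(p,z,r): return proj(c,np.c_[p[0]+r*np.cos(a),p[1]+r*np.sin(a),a*0+z])
im=c["color"].copy(); P0=np.array([485.5,285])
for z,r,col in((90,32,(0,255,0)),(0,18.5,(255,255,0))):
    for p in circ(P0,z,r): cv2.circle(im,tuple(int(round(v)) for v in p),0,col,-1)
# held-cup rim: where TCP is centre, rim ~ z TCP+27
for p in circ(s["tool_pos"][:2],s["tool_pos"][2]+26,32): cv2.circle(im,tuple(int(round(v)) for v in p),0,(255,0,255),-1)
for r in cut_out("wrist","spare_mid"):
    ys,xs=np.nonzero(r["region"]); print(r["p"],xs.min(),xs.max(),ys.min(),ys.max(),len(xs))
for z,r in((90,32),(0,18.5)): q=circ(P0,z,r); print(q.min(0),q.max(0))
save("w9",im,1.4)
E
```

```text
[517.70482463 212.40325845 263.32166038] 60.93977146684315 [490.53095997 271.38619312 397.47382777]
0.82 246 318 56 132 4455
[242.87518218  55.77038147] [317.27132394 133.81539326]
[263.23488638  82.32143582] [296.40123669 117.00127944]
```

View pics/w9.png

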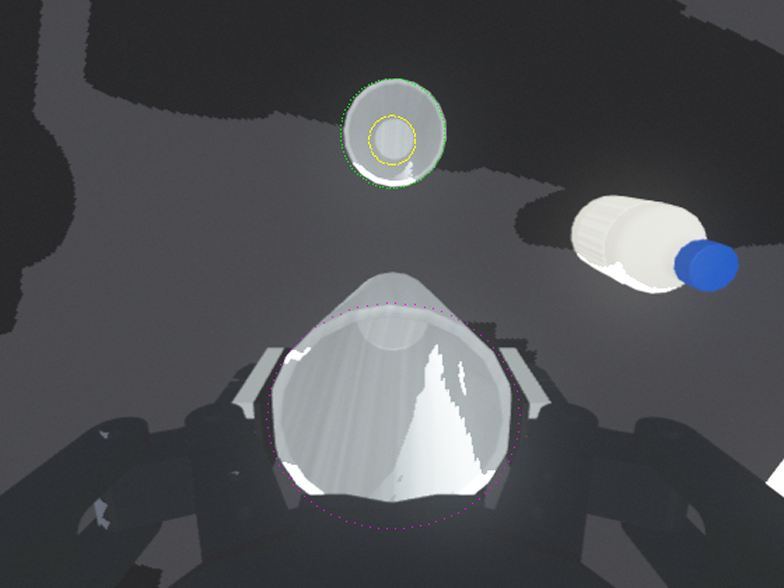

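The spare cup's rim is centred at (395,132) in the view. Wrist measurement gives it at (486.8, 286.2), within 2 mm of the fixed cameras' estimate. The held cup is centred on the jaws.

Call:
jog_arm(moves=[[0.6, -1, 2.4, 0, 0], [0.6, -2, 5, 0, 0], [0.6, -3.1, 7.4, 0, 0], [0.6, -3.1, 7.4, -2, 0], [0.6, -3.1, 7.4, -4.5, 0], [0.6, -3.1, 7.4, -7, 0], [0.6, -3.1, 7.4, -9, 0], [0.6, -3.1, 7.4, -9, 0], [0.6, -3.1, 7.4, -9, 0], [0.6, -3.1, 7.4, -9, 0]])

```text
clock: 19.85
tool_pos: [487.1, 286.8, 175.0]
tcp_rot: [0.001, 0.543, 0.84, 0.001]
force: [0.7, -0.9, -1.1]
finger_gap: 61.4
```

Call:
jog_arm(moves=[[0.6, 0, 0, -1, 0], [0.6, 0, 0, -2, 0], [0.6, 0, 0, -3, 0], [0.6, 0, 0, -4, 0], [0.6, 0, 0, -5, 0], [0.6, 0, 0, -6, 0], [0.6, 0, 0, -6, 0], [0.6, 0, 0, -6, 0]])

```text
clock: 20.52
tool_pos: [486.0, 286.5, 112.5]
tcp_rot: [-0.0, 0.543, 0.84, -0.001]
force: [-0.0, 0.2, -2.5]
finger_gap: 61.1
```

Call:
jog_arm(moves=[[0.6, 0, 0, -0.3, 0], [0.6, 0, 0, -0.6, 0], [0.6, 0, 0, -0.8, 0], [0.6, 0, 0, -0.8, 0], [0.6, 0, 0, -0.8, 0]])

```text
clock: 20.93
tool_pos: [486.5, 286.6, 105.3]
tcp_rot: [-0.0, 0.543, 0.84, -0.0]
force: [-0.4, -0.7, -1.9]
finger_gap: 61.0
```

Call:
jog_arm(moves=[[0.6, 0, 0, -0.15, 0], [0.6, 0, 0, -0.3, 0], [0.6, 0, 0, -0.3, 0], [0.6, 0, 0, -0.3, 0]])

```text
clock: 21.27
tool_pos: [486.8, 286.7, 103.4]
tcp_rot: [0.0, 0.543, 0.84, 0.0]
force: [-3.1, -1.0, 5.4]
finger_gap: 61.0
```

Call:
jog_arm(moves=[[0.6, 0, 0, -0.1, 0], [0.6, 0, 0, -0.1, 0], [0.6, 0, 0, -0.1, 0]])

```text
clock: 21.52
tool_pos: [487.0, 286.8, 103.3]
tcp_rot: [0.001, 0.543, 0.84, 0.001]
force: [-4.7, -2.0, 12.0]
finger_gap: 60.9
```

Call:
jog_arm(moves=[[-0.5, 0, 0, 0, 0], [-0.6, 0, 0, 0, 0], [-0.7, 0, 0, 0, 0], [-0.8, 0, 0, 0, 0], [-1, 0, 0, 0, 0], [-1, 0, 0, 0, 0], [-1, 0, 0, 0, 0], [-1, 0, 0, 0, 0]])

```text
clock: 22.18
tool_pos: [486.5, 286.7, 101.3]
tcp_rot: [-0.0, 0.543, 0.84, 0.0]
force: [-0.6, -0.9, -0.7]
finger_gap: 85.0
```

Call:
jog_arm(moves=[[-1, 0, 0, 0.5, 0], [-1, 0, 0, 1.5, 0], [-1, 0, 0, 3, 0], [-1, 0, 0, 5, 0], [-1, 0, 0, 8, 0], [-1, 0, 0, 11, 0], [-1, 0, 0, 14, 0], [-1, 2, -4, 16, 0], [-1, 3.2, -7.4, 16, 0], [-1, 3.2, -7.4, 16, 0]])

```text
clock: 23.02
tool_pos: [521.5, 208.0, 264.3]
tcp_rot: [0.002, 0.544, 0.839, 0.001]
force: [-0.6, 0.6, -1.1]
finger_gap: 85.6
```

```bash
python3 - <<'E'
from h import *
t=capture("side");t=capture("side");t=capture("side");c=capture("wrist"); s=state(); print(s["tool_pos"],s["finger_gap"],s["force"])
a=np.linspace(0,6.28,60); im=c["color"].copy()
for z,r in((90,32),(127,32)):
    for p in proj(c,np.c_[486.8+r*np.cos(a),286.2+r*np.sin(a),a*0+z]): cv2.circle(im,tuple(int(round(v)) for v in p),0,(0,255,0),-1)
A=cv2.resize(im,(420,315)); B=cv2.resize(t["color"][60:240,180:390],None,fx=1.75,fy=1.75,interpolation=cv2.INTER_CUBIC)
save("w10",np.hstack([A,B]))
E
```

```text
[518.29465749 213.01781234 261.73471985] 85.63047073977478 [-0.00817926  0.07159073  0.16924597]
```

The picture limit is reached, so I'll check with numbers instead.

```bash
python3 - <<'E'
from h import *
a=np.linspace(0,6.28,90)
def circ(c,z,r,x=486.8,y=286.2):
    q=proj(c,np.c_[x+r*np.cos(a),y+r*np.sin(a),a*0+z]); return q.min(0).round(0),q.max(0).round(0)
for cam in("wrist","side"):
    c=capture(cam)
    for n in("cup_mid","spare_mid","wedge_mid"):
        for r in cut_out(cam,n)[:3]:
            ys,xs=np.nonzero(r["region"]); print(cam,n,round(r["p"],2),xs.min(),xs.max(),ys.min(),ys.max(),len(xs))
        for r in spot_in(cam,n)[:3]: print("   ",round(r["p"],2),world(c,r["xyz"]).round(0))
    print("exp rim127",circ(c,127,32),"rim90",circ(c,90,32),"foot0",circ(c,0,18.5))
    if cam=="side":
        M=R.from_euler('z',1.994).as_matrix()
        print("wedge top exp",proj(c,np.array([[57+x,-2+y,150] for x in(-22,22) for y in(-25,25)])@M.T+[603.9,43.4,0]).round(0).tolist())
    else:
        g=cv2.cvtColor(cv2.cvtColor(c["color"],cv2.COLOR_RGB2BGR),cv2.COLOR_BGR2GRAY)
        h=cv2.HoughCircles(cv2.medianBlur(g,3),cv2.HOUGH_GRADIENT,1,5,param1=80,param2=25,minRadius=25,maxRadius=60); print(None if h is None else h[0][:5].round(0).tolist())
E
```

```text
wrist cup_mid 0.67 239 323 48 135 5849
    0.73 [668. 292. 100.]
    0.7 [484. 288. 103.]
wrist wedge_mid 0.64 264 324 284 357 2065
    0.96 [579. 108. 147.]
exp rim127 (array([239.,  47.]), array([324., 137.])) rim90 (array([244.,  55.]), array([318., 134.])) foot0 (array([264.,  82.]), array([297., 117.]))
[[280.0, 90.0, 42.0], [276.0, 92.0, 43.0], [282.0, 96.0, 41.0], [294.0, 282.0, 52.0], [286.0, 90.0, 44.0]]
side cup_mid 0.65 246 267 111 131 382
    0.89 [492. 270. 111.]
side spare_mid 0.57 247 266 128 154 354
    0.71 [486. 264.  56.]
side wedge_mid 0.95 288 313 137 180 571
side wedge_mid 0.79 184 222 262 334 2015
side wedge_mid 0.74 192 248 325 406 2976
    0.79 [ 383. -433.  137.]
    0.66 [ 347. -309.  136.]
    0.62 [570.  87. 140.]
exp rim127 (array([245., 109.]), array([267., 121.])) rim90 (array([245., 120.]), array([267., 132.])) foot0 (array([252., 147.]), array([264., 155.]))
wedge top exp [[313.0, 144.0], [296.0, 151.0], [303.0, 136.0], [286.0, 142.0]]
```

```bash
python3 -c "
from h import *
print(close_job())"
```

```text
the job is handed in; nothing more can be done
None
```

The job is done and handed in at about 24 s of the allowed 69 s. I took the smallest wedge from the holder by its x sides and pushed it into the gap until its top was about 10 mm short. Then I let go and pressed it down with the shut fingers. I lifted the cup out, lowered it into the spare cup, let go and backed away.

**Last checks:**
- **Wedge:** it hit the hard stop with its top 150 mm above the bench, at 23 N. After that the tongue was seen clear of the cup's rim. In the final side view its outline matched the expected fully-down position.
- **Cups:** in the wrist view the freed cup's rim matched a nested rim at 127 mm high and at the spare's place, within about 2 px (2 mm or less). In the side view it matched within about 2 px, and the spare's outline had not moved. The wrist camera found no separate spare outline.
- **Robot:** the gripper is open and clear of everything, and the outside force reads about 0.

**What failed or disagreed:**
- The final picture could not be viewed because the 12-picture limit was reached, so the end state was checked only by numbers.
- The fixed cameras placed the shaker about 3–4 mm off from the wrist camera. I went with the wrist camera, and the grasp bore it out.
- I did not measure the catch opening itself; I judged it from the wedge's depth and the tongue's position.

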